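# Scan the blue-lidded jar into the stock book

### The arm

A 6-joint arm with a two-finger parallel gripper is mounted at the origin on the work surface. World frame = base frame: x ahead of the robot, y to its left, z up, the work surface at z = 0. Lengths are in m, angles in rad, forces in N, time in s.
With the tool pointing down it reaches from about 0.425 to 0.95 m from the base axis. Payload 3.5 kg.
Tool frame: the origin (TCP) lies midway between the tips of the shut fingers; the grasp point (between the pads) lies 19 mm behind it (ctrl.tcp_to_grasp is the distance from the TCP to the grasp point, in m); z points along the fingers, x is the direction in which the jaws open and shut, and the axes are right-handed (so a half turn about z gives the same grasp; the last joint's range is limited). The gripper opens to 85 mm and grips with 20 to 120 N. Pads are 22 mm wide; open, the fingers measure 114 mm over their backs; the gripper's body (76 mm by 85 mm) begins 54 mm behind the grasp point. The pads swing forward as they close: fully open they stand 13 mm farther back than shut.
Start: joints at [-1.276, 0.286, 1.577, -0, 1.279, -0.15], TCP at [0.29, -0.609, 0.231] pointing down, gripper open.
Joint ranges: [-2.77, 2.77], [-0.9, 2.22], [0.21, 2.48], [-1.53, 4.67], [0.24, 2.81], [-2.84, 2.84]. Speed limits (rad/s): [2.79, 2.79, 3.14, 3.14, 3.14, 3.14].

### API

Orientations are given as a unit quaternion [x, y, z, w].
In Python, from plant import ctrl, cams, workorder, spotter gives the robot as it stands. The module is installed in compiled form; this text tells all that it offers.
- The arm moves only by the tool send_rows, never from a script. Its argument "motion" is one flat list of numbers, 5 for each row, row after row: the shift along the tool's x, y, z in cm, then the turn about the tool's z in rad, then the finger opening in cm, from 0 to 8.54. In form: [tx, ty, tz, spin, gripper, tx, ty, tz, spin, gripper, ...]. A call has 1 to 12 rows; each row shifts and turns the pose as measured when the row begins, along the tool's axes as they then stand; what a row does not reach is not made up. A row lasts 1/10 s, in which the tool goes at most 50 mm and 8.59 degrees, less where a joint would pass 70% of its speed; a pose out of reach is approached as far as the arm can. A call is refused whole if a number of a shift passes 5 or a number of a turn 0.15, either way. A call with a gripper value outside its range is refused whole. The fingers move at their own pace and stop on an object; "grip_force" is the grip in N (left out, the last holds). Time passes only in rows, so rows that do not move let the fingers close. It gives the time, the measured TCP pose, the force and the opening at its end, in the units of the state.
- ctrl.get_state(): the state, without advancing time (a new reading comes with each control period).
- cams.read_camera(name): name is "scene" or "side" or "wrist"; returns (picture, depth): 420x560x3 uint8, red, green, blue; 420x560 float32, m along the optical axis (not along the pixel's ray), 0 where there is no reading.
- cams.camera_params(name): a dict with "fx", "fy", "cx", "cy" (pixels), "xyz" and "attitude" of the camera in the world; the wrist camera has in their place "mount" (4x4, takes a point from camera to tool coordinates, whose origin is the TCP and whose axes are the tool frame's). Camera axes: x right, y down, z forward; pixel columns grow to the right and rows downward; lengths in m; the calibration is good to about 2 mm. A picture is of the moment at which its call begins: read the wrist's pose just before it. camera_params takes no time and is no camera call.
- workorder.sign_off(): hands the job in, once; it reports no verdict.
Trained networks look in the newest picture that a camera, given by its name, has taken for a name from the list of things; names that differ only in an ending like _2 or _b are one class to them, and where a whole thing is asked for, a point or a joint stands for the part that bears it (a point fixed in the world has none). Each returns a list of dicts, best first, with "conf" (0 to 1); they miss things now and then, are a little off and sometimes report something else, mostly with a low value. They report only what shows in the picture. A call takes as long as a camera call. They do not tell look-alikes from the thing itself.
- spotter.trace(target, camera): "mask" (420x560 bool, what is visible of it) and "bbox" ([left, top, width, height] in pixels, round what is visible of it).
The state is a dict: "time": time; "qpos": joint angles; "dq": joint speeds; "joint_efforts": joint torques, N m; "eef_pos": TCP position; "tcp_rot": TCP orientation; "contact_force": force on the tool from outside, world axes, zero at the start; "wrist_torque": the same for the moment, N m; "opening": opening from 0.0 (shut) to 1.0 (fully open).
Only numpy, scipy, OpenCV 4.12 (cv2) and the standard library are available. Lean on these libraries where they do the work, as an engineer would, in place of code of your own. Each camera call takes 0.05 s, during which the arm holds its last target.

### The job

Take the bar-code scanner by its upright white handle out of its grey cradle and hold it steady for about two seconds pointing straight down at the label on the lid of the blue-lidded amber jar, with its window about ten centimetres above the label. Do not scan the green-lidded jar and do not shove or knock over either jar. Then put the scanner back in its cradle, standing upright on the cradle's floor, and let go.

Things in the scene. Friction and masses are not known exactly. Their poses are not given: they have to be found in the camera images.
- scanner: Upright hand bar-code scanner, 102 mm tall, about 0.15 kg: black head at the bottom (56 mm along x, 40 along y, 30 tall), plain white handle above it (32 mm along x, 24 along y, 72 tall). Origin at the handle's middle: 36 mm below its top, 36 above the head, 66 above the underside, which is the red window. z is up; the beam leaves the window's centre along -z. Grip the handle across y (24 mm).
- cradle: Fixed grey open-topped holder, 84 mm along x, 68 along y, 24 tall, 4 mm walls and floor: the scanner's head has 10 mm of play on each side. Origin at the centre of its underside on the bench, z up. The scanner stands in it with its x along the cradle's x (either way round), its origin 70 mm above this one.
- blue_label (a point): Centre of the white bar-code label (40 by 30 mm) stuck flat on the round blue lid of an upright amber glass jar; this is the label to scan. The jar is 78 mm tall, 68 mm in diameter at the lid, 0.25 kg, and stands loose on the bench; z points up, x and y lie along the label's long and short sides.
- green_label (a point): Centre of the white bar-code label (40 by 30 mm) stuck flat on the round green lid of an upright amber glass jar; not to be scanned. The jar is 78 mm tall, 68 mm in diameter at the lid, 0.25 kg, and stands loose on the bench; z points up, x and y lie along the label's long and short sides.
Not all that is in view belongs to the job. There is more than one size of the cradle; the job needs the larger. What is shaped like the scanner but pink is not meant.

How it is judged:
By the outcome, as a careful person would: the job done as asked, in the order asked, and still so for the second after the job is handed in, with the robot touching nothing.
It also fails if it takes over 54 s, if anything falls off the work surface, if the arm or the gripper's body presses on something with over 40 N, if the wrist force passes 120 N, or if a joint passes its speed limit or range.

## Working session

There is one attempt and no reset: what is moved stays moved. The work goes in short steps, Python scripts to look and compute and a tool call to move; the robot and the scene stay as the last step left them, time stands still between calls to the robot, and variables do not carry over. Pictures are saved under pics/ and viewed, and the job is handed in when it is done.

Besides the shell and the picture viewer there is one more tool, called as name(argument=value, ...) on one line, values as JSON. send_rows: Moves the arm, as the interface text tells. Its arguments: {"type":"object","properties":{"motion":{"type":"array","items":{"type":"number"}},"grip_force":{"type":"number"}},"required":["motion"]}

```bash
mkdir -p pics
python3 - <<'E'
from plant import ctrl,cams,spotter
import cv2,numpy as np
print(ctrl.get_state(), ctrl.tcp_to_grasp)
for n in ["scene","side","wrist"]:
    p,d=cams.read_camera(n); cv2.imwrite(f"pics/{n}0.png",p[:,:,::-1]); np.save(f"{n}_d0.npy",d);np.save(f"{n}_p0.npy",p)
    print(n,cams.camera_params(n))
E
```

```text
{'time': 0.0, 'qpos': array([-1.27599736e+00,  2.87210515e-01,  1.57818785e+00, -1.72272293e-05,
        1.27860412e+00, -1.50020593e-01]), 'dq': array([-0.00035344,  0.00198296, -0.00073694,  0.00134562, -0.00198493,
        0.00030898]), 'joint_efforts': array([ 2.49933428e-04, -4.05973649e+01, -2.92628431e+01, -7.75051149e-05,
        5.71089622e-03,  1.00577688e-05]), 'eef_pos': array([ 0.29026452, -0.60866739,  0.22991141]), 'tcp_rot': array([ 8.45664657e-01, -5.33713252e-01, -9.16786828e-04, -7.81912561e-04]), 'contact_force': array([-0.15202096, -0.75383838,  0.09514159]), 'wrist_torque': array([ 0.02018064, -0.00059547, -0.0234564 ]), 'opening': 0.9957295716950461} 0.0187
scene {'fx': 519.1406222369417, 'fy': 519.1406222369417, 'cx': 280.245111336224, 'cy': 214.24740990302098, 'xyz': array([1.20855651, 0.17780568, 0.97125269]), 'attitude': array([ 0.60122592,  0.73134679, -0.24430213, -0.20970393])}
side {'fx': 411.36450120864953, 'fy': 411.36450120864953, 'cx': 282.008121911799, 'cy': 211.99575028105014, 'xyz': array([0.05987315, 0.78533317, 0.59807477]), 'attitude': array([-0.245871  ,  0.83445801, -0.47419274,  0.13553052])}
wrist {'fx': 305.3202830213921, 'fy': 305.3202830213921, 'cx': 273.13026092568225, 'cy': 214.7314738332551, 'mount': array([[ 9.99998721e-01, -1.09119754e-03,  1.16915616e-03,
        -3.63699913e-04],
       [ 6.58416933e-04,  9.47137308e-01,  3.20827813e-01,
        -8.25689910e-02],
       [-1.45743794e-03, -3.20826633e-01,  9.47136815e-01,
        -1.42723641e-01],
       [ 0.00000000e+00,  0.00000000e+00,  0.00000000e+00,
         1.00000000e+00]])}
```

View pics/scene0.png

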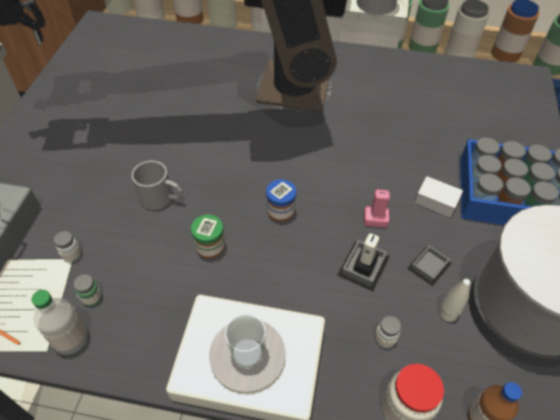

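View pics/side0.png

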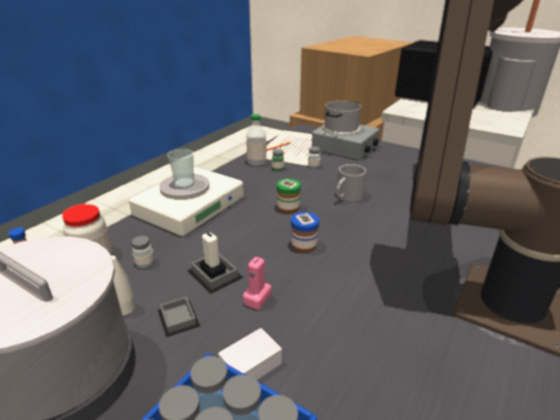

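View pics/wrist0.png

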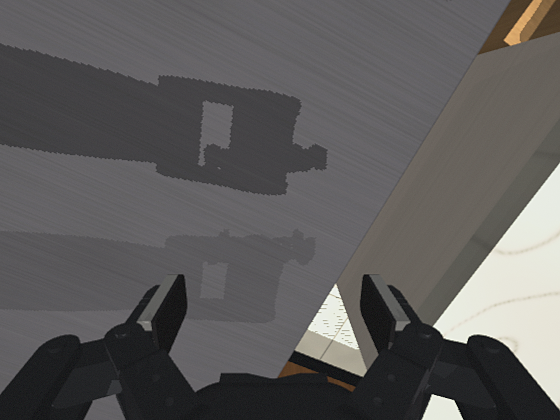

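The scene view shows a white-handled scanner in the larger cradle at about (367,258). The pink look-alike is at (380,208), and the smaller empty cradle is at (430,264). The blue-lidded jar is at (281,195) and the green-lidded jar at (208,232). The white and black one in the larger cradle fits the description. I'll confirm it in a crop and measure.

```bash
cat > h.py <<'E'
import numpy as np,cv2
from scipy.spatial.transform import Rotation as R
from plant import ctrl,cams,spotter
def cloud(n,d,s=None):
    c=cams.camera_params(n)
    v,u=np.mgrid[:420,:560]
    P=np.stack([(u-c['cx'])/c['fx']*d,(v-c['cy'])/c['fy']*d,d],-1)
    if n=='wrist':
        M=c['mount'];P=P@M[:3,:3].T+M[:3,3]
        return P@R.from_quat(s['tcp_rot']).as_matrix().T+s['eef_pos']
    return P@R.from_quat(c['attitude']).as_matrix().T+c['xyz']
E
python3 - <<'E'
from h import *
for n in ["scene","side"]:
    p=np.load(f"{n}_p0.npy");d=np.load(f"{n}_d0.npy");W=cloud(n,d)
    pts={'scene':[(240,120),(281,188),(208,227),(430,264),(372,240),(370,268),(383,196)],'side':[(350,330),(305,219),(288,187),(210,238)]}[n]
    for u,v in pts: print(n,u,v,W[v,u].round(4))
    for t in ["scanner","cradle","blue_label","green_label"]:
        for r in spotter.trace(t,n)[:3]:
            m=r['mask']&(d>0);q=W[m]
            print(n,t,round(r['conf'],2),r['bbox'],m.sum(),np.median(q,0).round(4),q.min(0).round(3),q.max(0).round(3))
p=np.load("scene_p0.npy")[170:300,250:460];cv2.imwrite("pics/crop0.png",cv2.resize(p[:,:,::-1],None,fx=3.8,fy=3.8,interpolation=cv2.INTER_CUBIC))
E
```

```text
scene 240 120 [ 0.1733 -0.1212 -0.0016]
scene 281 188 [0.4598 0.0471 0.08  ]
scene 208 227 [ 0.5952 -0.0851  0.0769]
scene 430 264 [0.5449 0.3986 0.0026]
scene 372 240 [0.5855 0.2575 0.1125]
scene 370 268 [0.6035 0.2664 0.0369]
scene 383 196 [0.4546 0.2726 0.1   ]
scene scanner 0.88 [359.3, 234.4, 18.8, 39.9] 687 [0.5929 0.2562 0.0423] [0.534 0.233 0.003] [0.619 0.281 0.114]
scene scanner 0.83 [362.9, 189.9, 27.0, 38.6] 794 [0.4589 0.2696 0.0342] [ 0.343  0.242 -0.005] [0.471 0.305 0.11 ]
scene cradle 0.74 [336.9, 240.4, 52.1, 48.7] 1103 [0.5915 0.245  0.0051] [ 0.508  0.202 -0.005] [0.637 0.309 0.098]
scene cradle 0.61 [406.6, 245.0, 45.3, 40.3] 1035 [0.5504 0.3983 0.0036] [ 0.501  0.349 -0.005] [0.6   0.446 0.022]
scene blue_label 0.88 [270.5, 182.6, 26.1, 37.8] 1040 [0.4838 0.0506 0.0748] [0.432 0.016 0.001] [0.5   0.082 0.083]
scene green_label 0.76 [191.7, 214.7, 32.8, 43.4] 1148 [ 0.6121 -0.0816  0.0755] [ 0.564 -0.12   0.001] [ 0.63  -0.053  0.083]
side 350 330 [0.2482 0.2419 0.0013]
side 305 219 [0.4602 0.0508 0.0795]
side 288 187 [ 0.5829 -0.0695  0.0783]
side 210 238 [0.5683 0.2646 0.1069]
side scanner 0.92 [199.3, 231.8, 28.8, 46.6] 837 [0.5661 0.2658 0.0435] [ 0.539  0.132 -0.001] [0.686 0.291 0.113]
side scanner 0.59 [245.7, 256.3, 26.4, 55.7] 945 [0.4358 0.2828 0.0415] [ 0.423  0.146 -0.002] [0.526 0.3   0.108]
side cradle 0.97 [191.7, 253.8, 50.6, 39.8] 802 [0.5472 0.2754 0.0123] [ 0.516  0.214 -0.001] [0.638 0.308 0.035]
side blue_label 0.75 [293.4, 213.6, 29.9, 39.1] 994 [0.4518 0.0673 0.0581] [ 0.428 -0.106 -0.001] [0.555 0.081 0.082]
side green_label 0.91 [279.0, 178.4, 24.3, 36.9] 730 [ 0.5805 -0.0683  0.0567] [ 0.559 -0.193 -0.   ] [ 0.627 -0.054  0.082]
```

View pics/crop0.png

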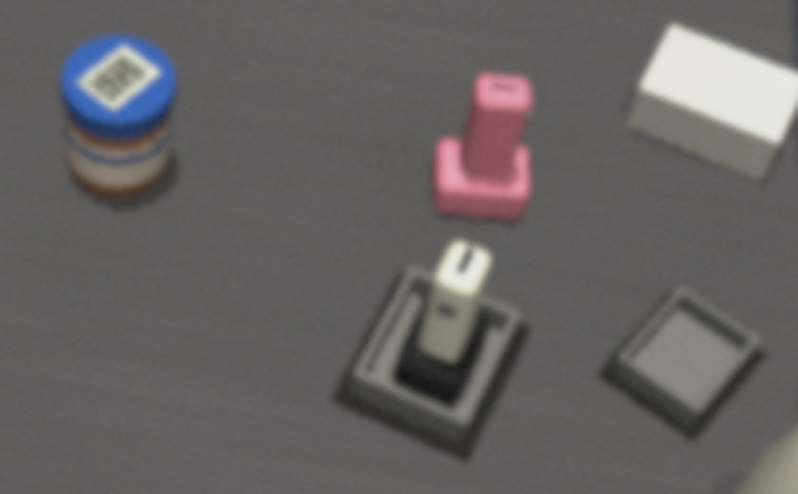

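The crop confirms it: a white handle on a black head standing in the larger grey cradle. Next I'll estimate the yaw values.

Run:
```python
from h import *
for n in ["scene","side"]:
    d=np.load(f"{n}_d0.npy");p=np.load(f"{n}_p0.npy").astype(int);W=cloud(n,d)
    near=np.hypot(W[...,0]-.575,W[...,1]-.262)<.07
    rim=near&(W[...,2]>.018)&(W[...,2]<.028)
    print(n,'rim',cv2.minAreaRect(W[rim][:,:2].astype(np.float32)),rim.sum())
    top=near&(W[...,2]>.099); print('top',W[top].mean(0),cv2.minAreaRect(W[top][:,:2].astype(np.float32)),top.sum())
    for c,nm in [((.46,.05),'blue'),((.59,-.075),'green')]:
        m=(np.hypot(W[...,0]-c[0],W[...,1]-c[1])<.05)&(W[...,2]>.072)
        print(nm,cv2.minEnclosingCircle(W[m][:,:2].astype(np.float32)),np.median(W[m][:,2]))
        w=m&(p.min(-1)>120); print(cv2.minAreaRect(W[w][:,:2].astype(np.float32)),w.sum(),W[w].mean(0))
```

```text
scene rim ((0.5760000348091125, 0.25565969944000244), (0.06857546418905258, 0.08991587162017822), 72.9246826171875) 336
top [0.58172089 0.25764431 0.10464297] ((0.5797175765037537, 0.25780677795410156), (0.023559492081403732, 0.03231453523039818), 73.40595245361328) 150
blue ((0.46638739109039307, 0.04845719411969185), 0.03466327488422394) 0.07775604387037716
((0.46225911378860474, 0.047153495252132416), (0.037502165883779526, 0.046128444373607635), 54.84041213989258) 211 [0.46401481 0.04746869 0.07824482]
green ((0.5970563888549805, -0.08771665394306183), 0.0347972996532917) 0.07762898565134885
((0.595274806022644, -0.08902394026517868), (0.03444794937968254, 0.048113878816366196), 84.129150390625) 255 [ 0.59574216 -0.08864802  0.07805249]
side rim ((0.5744015574455261, 0.2540516257286072), (0.06935512274503708, 0.08812074363231659), 72.77264404296875) 379
top [0.57269701 0.26018865 0.10515251] ((0.5748724341392517, 0.2582879364490509), (0.023894619196653366, 0.02993527613580227), 72.67949676513672) 112
blue ((0.4628216028213501, 0.04764893278479576), 0.03527764976024628) 0.07905267268122151
((0.4624466001987457, 0.0481458455324173), (0.034700073301792145, 0.04697142168879509), 49.66590881347656) 120 [0.46171431 0.04960681 0.07942763]
green ((0.5921065807342529, -0.08931639790534973), 0.03592655062675476) 0.07916845003042317
((0.593950092792511, -0.08691982924938202), (0.038011372089385986, 0.04645370692014694), 83.2481689453125) 79 [ 0.59232924 -0.08629677  0.07994428]
```

```bash
cat >> h.py <<'E'
def plan(goal,yaw,n,vmax=.048,wmax=.145):
    s=ctrl.get_state();p=s['eef_pos'].copy();Rm=R.from_quat(s['tcp_rot']).as_matrix()
    y=np.arctan2(Rm[1,0],Rm[0,0]);print('t',s['time'].__round__(2),'p',p.round(4),'yaw',np.degrees(y).round(2),'tilt',np.degrees(np.arccos(-Rm[2,2])).round(2),'F',s['contact_force'].round(1),'op',round(s['opening'],3),'q6',s['qpos'][5].round(2))
    dy=(np.radians(yaw)-y+np.pi)%(2*np.pi)-np.pi; goal=np.array(goal)
    for i in range(n):
        d=goal-p;L=np.linalg.norm(d);st=d*min(1,vmax/max(L,1e-9));w=np.clip(dy,-wmax,wmax)
        x=np.array([np.cos(y),np.sin(y),0]);yy=np.array([np.sin(y),-np.cos(y),0])
        print([float(round(100*v,2)) for v in (st@x,st@yy,-st[2])],round(float(-w),3))
        p+=st;y+=w;dy-=w
        if L<1e-4 and abs(dy)<1e-4:break
E
python3 -c "
from h import *
plan([.577,.258,.231],73,12)"
```

```text
t 0.55 p [ 0.2904 -0.6093  0.2313] yaw -64.52 tilt 0.0 F [ 0.2 -0.  -0.7] op 0.999 q6 -0.15
[-3.47, -3.32, 0.0] -0.145
[-2.95, -3.79, 0.0] -0.145
[-2.37, -4.17, 0.0] -0.145
[-1.74, -4.47, 0.0] -0.145
[-1.08, -4.68, 0.0] -0.145
[-0.39, -4.78, 0.0] -0.145
[0.3, -4.79, 0.0] -0.145
[0.99, -4.7, 0.0] -0.145
[1.66, -4.5, 0.0] -0.145
[2.29, -4.22, 0.0] -0.145
[2.88, -3.84, 0.0] -0.145
[3.4, -3.38, 0.0] -0.145
```

send_rows(motion=[-3.5,-3.3,0,-0.145,8.5,-2.9,-3.8,0,-0.145,8.5,-2.4,-4.2,0,-0.145,8.5,-1.7,-4.5,0,-0.145,8.5,-1.1,-4.7,0,-0.145,8.5,-0.4,-4.8,0,-0.145,8.5,0.3,-4.8,0,-0.145,8.5,1.0,-4.7,0,-0.145,8.5,1.7,-4.5,0,-0.145,8.5,2.3,-4.2,0,-0.145,8.5,2.9,-3.8,0,-0.145,8.5,3.4,-3.4,0,-0.145,8.5])

```text
time: 1.75
eef_pos: [0.4612, -0.0434, 0.2319]
tcp_rot: [0.945, 0.328, 0.003, 0.004]
contact_force: [0.5, 0.4, -0.1]
opening: 0.996
```

```bash
python3 -c "
from h import *
plan([.577,.258,.231],73,12)"
```

```text
t 1.75 p [ 0.4612 -0.0434  0.2319] yaw 38.25 tilt 0.58 F [ 0.5  0.4 -0.1] op 0.996 q6 -0.98
[4.13, -2.45, 0.01] -0.145
[4.44, -1.83, 0.01] -0.145
[4.66, -1.17, 0.01] -0.145
[4.78, -0.49, 0.01] -0.145
[4.8, 0.21, 0.01] -0.027
[4.79, 0.34, 0.01] -0.0
[3.48, 0.24, 0.01] -0.0
[0.0, 0.0, -0.0] -0.0
```

send_rows(motion=[4.1,-2.4,0,-0.145,8.5,4.4,-1.8,0,-0.145,8.5,4.7,-1.2,0,-0.145,8.5,4.8,-0.5,0,-0.145,8.5,4.8,0.2,0,-0.03,8.5,4.8,0.3,0,0,8.5,3.5,0.2,0,0,8.5,0,0,0,0,8.5])

```text
time: 2.55
eef_pos: [0.5742, 0.2784, 0.2343]
tcp_rot: [0.793, 0.609, 0.005, 0.007]
contact_force: [0.2, 0.7, 0.1]
opening: 1.001
```

Run:
```python
from h import *
s=ctrl.get_state()
plan([.577,.258,.231],73,12)
p,d=cams.read_camera("wrist");cv2.imwrite("pics/w1.png",p[:,:,::-1]);np.save("w1d.npy",d)
W=cloud("wrist",d,s)
near=np.hypot(W[...,0]-.576,W[...,1]-.256)<.075
rim=near&(W[...,2]>.018)&(W[...,2]<.028)
print('rim',cv2.minAreaRect(W[rim][:,:2].astype(np.float32)),rim.sum())
top=near&(W[...,2]>.099)&(W[...,2]<.112); print('top',W[top].mean(0),cv2.minAreaRect(W[top][:,:2].astype(np.float32)),top.sum())
```

```text
t 2.55 p [0.5742 0.2784 0.2343] yaw 75.01 tilt 1.05 F [0.2 0.7 0.1] op 1.001 q6 -1.01
[-1.9, 0.8, 0.33] 0.035
[0.0, 0.0, -0.0] -0.0
rim ((0.5767807364463806, 0.2561156749725342), (0.06804309785366058, 0.08462675660848618), 72.86771392822266) 935
top [0.57622343 0.25980688 0.10520337] ((0.5772355794906616, 0.258994996547699), (0.023955510929226875, 0.030044009909033775), 74.50859069824219) 765
```

View pics/w1.png

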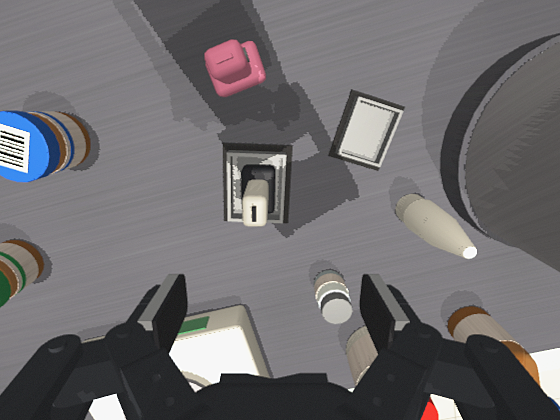

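The wrist view shows the scanner at (255,200) in its cradle, the pink one at (235,65) and the small cradle at (367,130). All three cameras agree within about 2 mm on (0.577, 0.2585) and a yaw of about 73°.

Run:
```python
from h import *
plan([.577,.2585,.17],73,12,vmax=.03)
print(R.from_quat(ctrl.get_state()['tcp_rot']).as_matrix()[:,2])
```

```text
t 2.6 p [0.5738 0.2768 0.2342] yaw 74.96 tilt 1.03 F [ 0.3 -1.  -0.2] op 0.997 q6 -1.01
[-0.76, 0.35, 2.88] 0.034
[-0.74, 0.38, 2.88] -0.0
[-0.17, 0.09, 0.65] -0.0
[0.0, 0.0, -0.0] -0.0
[ 0.01693408 -0.00609388 -0.99983804]
```

send_rows(motion=[-0.8,0.35,2.9,0.03,8.5,-0.7,0.35,2.9,0,8.5,-0.2,0.1,0.7,0,8.5,0,0,0,0,8.5])

```text
time: 3.0
eef_pos: [0.5785, 0.255, 0.1701]
tcp_rot: [0.803, 0.596, 0.006, 0.009]
contact_force: [1.1, 0.7, 0.0]
opening: 0.997
```

Run:
```python
from h import *
plan([.577,.2585,.055],73,12,vmax=.025)
print(R.from_quat(ctrl.get_state()['tcp_rot']).as_matrix()[:,2])
```

```text
t 3.0 p [0.5785 0.255  0.1701] yaw 73.11 tilt 1.22 F [1.1 0.7 0. ] op 0.997 q6 -1.01
[0.06, -0.05, 2.5] 0.002
[0.06, -0.05, 2.5] -0.0
[0.06, -0.05, 2.5] -0.0
[0.06, -0.05, 2.5] -0.0
[0.04, -0.03, 1.51] -0.0
[0.0, 0.0, -0.0] -0.0
[ 0.02018713 -0.00653073 -0.99977489]
```

send_rows(motion=[0.1,-0.1,2.5,0,8.5,0.1,-0.1,2.5,0,8.5,0.1,-0.1,2.5,0,8.5,0,-0.1,2.5,0,8.5,0,0,1.3,0,8.5,0,0,0,0,8.5])

```text
time: 3.6
eef_pos: [0.5849, 0.2574, 0.0658]
tcp_rot: [0.804, 0.594, 0.014, 0.012]
contact_force: [-0.4, 0.4, 0.9]
opening: 0.996
```

Run:
```python
from h import *
plan([.577,.2585,.055],73,12,vmax=.025)
print(R.from_quat(ctrl.get_state()['tcp_rot']).as_matrix()[:,2])
p,d=cams.read_camera("scene");cv2.imwrite("pics/s2.png",cv2.resize(p[170:310,280:460,::-1],None,fx=4,fy=4))
```

```text
t 3.6 p [0.5849 0.2574 0.0658] yaw 72.87 tilt 2.12 F [-0.4  0.4  0.9] op 0.996 q6 -1.0
[-0.12, -0.79, 1.08] -0.002
[0.0, 0.0, -0.0] -0.0
[ 0.03686153 -0.00237279 -0.99931757]
```

View pics/s2.png

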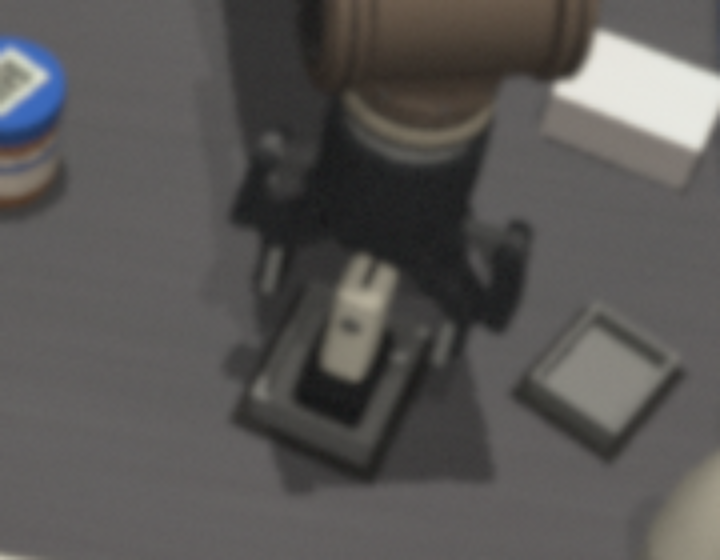

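send_rows(motion=[0,-0.5,0.5,0,8.5,0,-0.4,0.5,0,8.5,0,0,0,0,8.5])

```text
time: 3.95
eef_pos: [0.5796, 0.2611, 0.0608]
tcp_rot: [0.804, 0.594, 0.018, 0.014]
contact_force: [-0.4, -0.2, -1.1]
opening: 0.99
```

Run:
```python
from h import *
plan([.577,.2585,.055],73,12,vmax=.025)
print(R.from_quat(ctrl.get_state()['tcp_rot']).as_matrix()[:,2])
```

```text
t 3.95 p [0.5796 0.2611 0.0608] yaw 72.85 tilt 2.63 F [-0.4 -0.2 -1.1] op 0.99 q6 -0.99
[-0.32, -0.18, 0.58] -0.003
[0.0, 0.0, -0.0] -0.0
[ 4.59077532e-02  8.04057393e-05 -9.98945680e-01]
```

send_rows(motion=[-0.3,-0.3,0.5,0,8.5])

```text
time: 4.05
eef_pos: [0.5774, 0.2596, 0.0573]
tcp_rot: [0.804, 0.594, 0.02, 0.014]
contact_force: [0.3, -0.1, 0.1]
opening: 0.999
```

Run:
```python
from h import *
for i in range(3):
  plan([.577,.2585,.055],73,1,vmax=.025)
  cams.read_camera("scene")
print(R.from_quat(ctrl.get_state()['tcp_rot']).as_matrix()[:,2])
```

```text
t 4.05 p [0.5774 0.2596 0.0573] yaw 72.88 tilt 2.84 F [ 0.3 -0.1  0.1] op 0.999 q6 -1.0
[-0.12, -0.0, 0.23] -0.002
t 4.1 p [0.5754 0.259  0.0553] yaw 72.88 tilt 2.61 F [-0.9 -0.3 -0.7] op 0.998 q6 -1.0
[0.0, 0.17, 0.03] -0.002
t 4.15 p [0.5752 0.2589 0.0551] yaw 72.86 tilt 2.56 F [-0.4  0.5  0.1] op 0.993 q6 -1.0
[0.02, 0.18, 0.01] -0.002
[ 4.49392235e-02 -1.82373652e-04 -9.98989706e-01]
```

send_rows(motion=[0,0,0,0,1.5,0,0,0,0,1.5,0,0,0,0,1.5,0,0,0,0,1.5,0,0,0,0,1.5,0,0,0,0,1.5], grip_force=40)

```text
time: 4.8
eef_pos: [0.5761, 0.2589, 0.0557]
tcp_rot: [0.805, 0.593, 0.018, 0.014]
contact_force: [0.0, -0.3, 0.2]
opening: 0.278
```

Run:
```python
from h import *
for i in range(3):
  plan([.577,.2585,.055],73,1,vmax=.025)
  p,d=cams.read_camera("side")
print(R.from_quat(ctrl.get_state()['tcp_rot']).as_matrix()[:,2])
cv2.imwrite("pics/d3.png",cv2.resize(p[180:340,130:330,::-1],None,fx=4,fy=3.7))
```

```text
t 4.8 p [0.5761 0.2589 0.0557] yaw 72.85 tilt 2.63 F [ 0.  -0.3  0.2] op 0.278 q6 -1.0
[-0.01, 0.1, 0.07] -0.003
t 4.85 p [0.5761 0.2589 0.0557] yaw 72.85 tilt 2.63 F [-1.2 -0.1 -0.1] op 0.281 q6 -1.0
[-0.01, 0.1, 0.07] -0.003
t 4.9 p [0.5761 0.2589 0.0557] yaw 72.85 tilt 2.63 F [ 0.3 -0.1 -0.6] op 0.275 q6 -1.0
[-0.01, 0.1, 0.07] -0.003
[ 4.59699190e-02  3.72317540e-05 -9.98942824e-01]
```

View pics/d3.png

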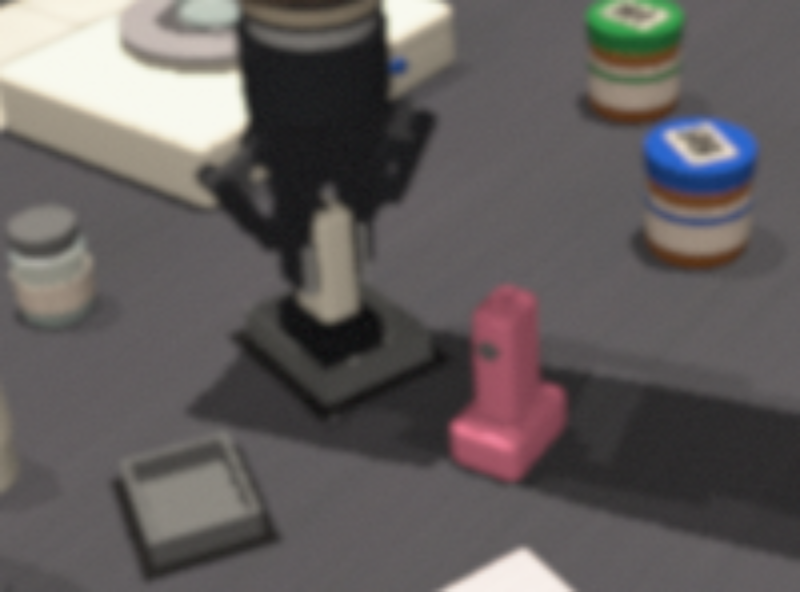

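Gripped: the opening of 0.278 is about 23.7 mm, which matches the 24 mm handle. The scanner is still upright between the pads. Now lift.

```bash
cat >> h.py <<'E'
R0=R.from_quat([0.8053,0.5925,0.018,0.014])
def save0():
    s=ctrl.get_state(); np.savez('g.npz',p=s['eef_pos'],q=s['tcp_rot'])
def scan():
    g=np.load('g.npz');s=ctrl.get_state();A=R.from_quat(g['q']).as_matrix();B=R.from_quat(s['tcp_rot']).as_matrix()
    D=B@A.T  # scanner rotation vs upright
    o=s['eef_pos']+B@(A.T@(np.array([.577,.2585,.070])-g['p']))
    w=o-D[:,2]*.066; b=-D[:,2]; hit=w+b*((w[2]-.078)/-b[2])
    print('scanner o',o.round(4),'window',w.round(4),'tilt',np.degrees(np.arccos(D[2,2])).round(2),'hit',hit.round(4),'h',(w[2]-.078).round(4))
    return s,B,o,hit
def steps(delta,n):
    s=ctrl.get_state();B=R.from_quat(s['tcp_rot']).as_matrix();t=B.T@np.array(delta)*100
    print('total tool cm',t.round(2),'per row',(t/n).round(2))
E
python3 - <<'E'
from h import *
save0();scan();steps([0,0,.175],9)
E
```

```text
scanner o [0.577  0.2585 0.07  ] window [0.577  0.2585 0.004 ] tilt 0.0 hit [0.577  0.2585 0.078 ] h -0.074
total tool cm [  0.24   0.77 -17.48] per row [ 0.03  0.09 -1.94]
```

send_rows(motion=[0.0,0.05,-1.0,0,1.5,0.05,0.1,-2.0,0,1.5,0.05,0.1,-2.0,0,1.5,0,0.1,-2.5,0,1.5,0,0.1,-2.5,0,1.5,0,0.1,-2.5,0,1.5,0,0.1,-2.5,0,1.5,0,0.1,-2.0,0,1.5,0,0,-1.0,0,1.5])

```text
time: 5.85
eef_pos: [0.5719, 0.2567, 0.2413]
tcp_rot: [0.805, 0.594, 0.014, 0.012]
contact_force: [0.7, 0.4, -1.4]
opening: 0.278
```

Run:
```python
from h import *
p,d=cams.read_camera("scene");p,d=cams.read_camera("side")
cv2.imwrite("pics/d4.png",p[:,:,::-1])
plan([.5,.2,.23],73,1)
s,B,o,hit=scan(); steps([.463-hit[0],.048-hit[1],.244-o[2]],10)
```

```text
t 5.95 p [0.5721 0.2568 0.241 ] yaw 72.84 tilt 2.1 F [ 0.1  0.2 -1.4] op 0.272 q6 -1.0
[-3.92, -2.71, 0.57] -0.003
scanner o [0.5731 0.2564 0.2553] window [0.5725 0.2563 0.1893] tilt 0.55 hit [0.5715 0.2561 0.078 ] h 0.1113
total tool cm [-23.09  -4.25   0.77] per row [-2.31 -0.43  0.08]
```

View pics/d4.png

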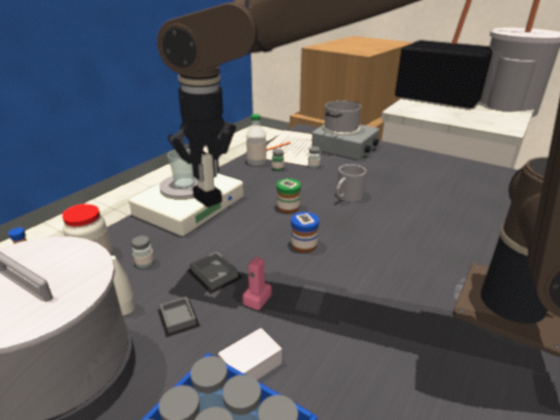

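The side view shows the scanner held at (207,190), with its cradle empty at (215,270). Moving to the blue jar at moderate speed.

send_rows(motion=[-1.0,-0.2,0,0,1.5,-2.0,-0.35,0.05,0,1.5,-2.3,-0.4,0.1,0,1.5,-2.3,-0.4,0.1,0,1.5,-2.3,-0.4,0.1,0,1.5,-2.3,-0.45,0.1,0,1.5,-2.3,-0.45,0.1,0,1.5,-2.3,-0.45,0.1,0,1.5,-2.3,-0.4,0.1,0,1.5,-2.0,-0.35,0,0,1.5,-1.0,-0.2,0,0,1.5])

```text
time: 7.05
eef_pos: [0.4501, 0.0465, 0.2096]
tcp_rot: [0.804, 0.595, -0.002, 0.002]
contact_force: [0.4, 1.4, -1.5]
opening: 0.273
```

Run:
```python
from h import *
p,d=cams.read_camera("scene");
scan();p,d=cams.read_camera("scene")
s,B,o,hit=scan(); steps([.463-hit[0],.048-hit[1],.244-o[2]],1)
print(s['opening'],s['qpos'])
```

```text
scanner o [0.4512 0.0456 0.2236] window [0.448  0.0451 0.1577] tilt 2.8 hit [0.4441 0.0445 0.078 ] h 0.0797
scanner o [0.4522 0.0466 0.2242] window [0.4491 0.0461 0.1583] tilt 2.68 hit [0.4454 0.0456 0.078 ] h 0.0803
total tool cm [ 0.73  1.62 -1.98] per row [ 0.73  1.62 -1.98]
0.27219298590773483 [-0.1171629  -0.20241617  2.12195315 -0.00700156  1.22166784 -1.38749855]
```

send_rows(motion=[0.4,0.8,-1.0,0,1.5,0.4,0.8,-1.0,0,1.5])

```text
time: 7.35
eef_pos: [0.4679, 0.0508, 0.229]
tcp_rot: [0.804, 0.594, -0.003, 0.001]
contact_force: [1.1, 0.4, -1.1]
opening: 0.281
```

Run:
```python
from h import *
p,d=cams.read_camera("scene");p,d=cams.read_camera("scene")
s,B,o,hit=scan(); steps([.463-hit[0],.048-hit[1],.244-o[2]],1)
```

```text
scanner o [0.4713 0.0505 0.2451] window [0.4683 0.0501 0.1792] tilt 2.63 hit [0.4637 0.0495 0.078 ] h 0.1012
total tool cm [-0.16 -0.02  0.12] per row [-0.16 -0.02  0.12]
```

Run:
```python
from h import *
ims=[]
for n in ["scene","side"]:
    p,d=cams.read_camera(n);W=cloud(n,d)
    nr=np.hypot(W[...,0]-.466,W[...,1]-.049)<.06
    for lo,hi,nm in [(.178,.205,'head'),(.215,.275,'handle'),(.07,.085,'lid')]:
        m=nr&(W[...,2]>lo)&(W[...,2]<hi)
        if m.sum()>20: print(n,nm,m.sum(),W[m].mean(0).round(4),W[m].min(0).round(3),W[m].max(0).round(3))
    ims.append(cv2.resize(p[(60 if n=='scene' else 60):(260),(200 if n=='scene' else 220):(380 if n=='scene' else 400),::-1],None,fx=2.2,fy=2.2))
cv2.imwrite("pics/h5.png",np.hstack(ims)); scan()
```

```text
scene head 203 [0.4906 0.0516 0.1948] [0.453 0.026 0.18 ] [0.504 0.075 0.205]
scene handle 439 [0.4838 0.0509 0.2495] [0.458 0.018 0.215] [0.493 0.077 0.275]
scene lid 585 [0.4684 0.0485 0.0774] [0.431 0.014 0.07 ] [0.501 0.082 0.083]
side head 257 [0.4598 0.0631 0.194 ] [0.437 0.038 0.181] [0.5   0.075 0.205]
side handle 474 [0.4613 0.0579 0.2474] [0.448 0.025 0.215] [0.485 0.079 0.275]
side lid 411 [0.4586 0.0529 0.0781] [0.428 0.012 0.07 ] [0.496 0.083 0.082]
scanner o [0.4695 0.0505 0.2433] window [0.4663 0.0501 0.1774] tilt 2.83 hit [0.4614 0.0495 0.078 ] h 0.0994
```

View pics/h5.png

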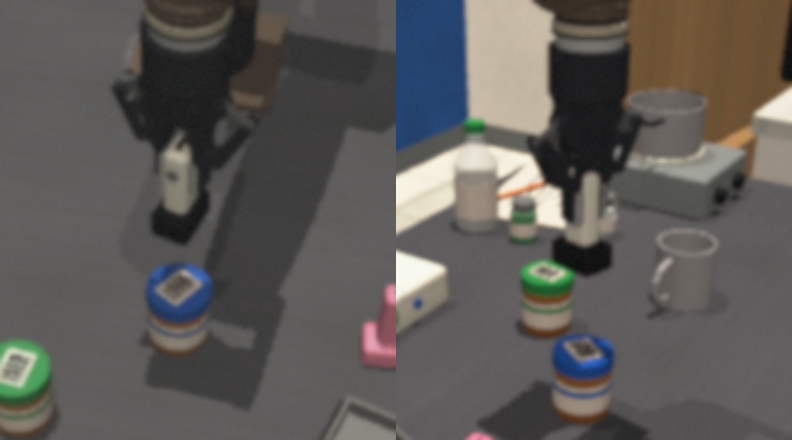

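The beam is about 1.5 mm from the label centre and the window is about 99 mm above it. Tilt is about 2.8°. Camera calls keep the last target, so I'll use them to hold.

Run:
```python
from h import *
print(ctrl.get_state()['time'])
for i in range(56):
    cams.read_camera("scene")
    if i%11==0: scan()
print(ctrl.get_state()['time']); s,B,o,hit=scan()
plan([.577,.2585,.23],73,1)
steps([.577-o[0],.2565-o[1],.25-o[2]],10)
```

```text
7.55
scanner o [0.469  0.0504 0.2427] window [0.4657 0.05   0.1768] tilt 2.89 hit [0.4607 0.0495 0.078 ] h 0.0988
scanner o [0.4686 0.0499 0.2426] window [0.4653 0.0495 0.1767] tilt 2.89 hit [0.4603 0.049  0.078 ] h 0.0987
scanner o [0.4686 0.05   0.2426] window [0.4653 0.0496 0.1767] tilt 2.89 hit [0.4604 0.049  0.078 ] h 0.0987
scanner o [0.4686 0.0499 0.2426] window [0.4653 0.0496 0.1767] tilt 2.89 hit [0.4604 0.049  0.078 ] h 0.0987
scanner o [0.4686 0.05   0.2426] window [0.4653 0.0496 0.1767] tilt 2.89 hit [0.4604 0.049  0.078 ] h 0.0987
scanner o [0.4686 0.0499 0.2426] window [0.4653 0.0496 0.1767] tilt 2.89 hit [0.4604 0.049  0.078 ] h 0.0987
10.35
scanner o [0.4686 0.0499 0.2426] window [0.4653 0.0496 0.1767] tilt 2.89 hit [0.4604 0.049  0.078 ] h 0.0987
t 10.35 p [0.467  0.0503 0.2284] yaw 72.88 tilt 0.4 F [ 0.5  0.4 -0.7] op 0.278 q6 -1.38
[4.72, 0.89, -0.03] -0.002
total tool cm [22.93  4.27 -0.9 ] per row [ 2.29  0.43 -0.09]
```

Held steady for 2.8 s. Returning to above the cradle.

send_rows(motion=[1.0,0.2,-0.2,0,1.5,2.0,0.35,-0.2,0,1.5,2.3,0.4,-0.2,0,1.5,2.3,0.4,-0.2,0,1.5,2.3,0.4,-0.1,0,1.5,2.3,0.45,-0.1,0,1.5,2.3,0.45,-0.1,0,1.5,2.3,0.45,-0.1,0,1.5,2.3,0.4,-0.1,0,1.5,2.0,0.35,0,0,1.5,1.0,0.2,0,0,1.5])

```text
time: 11.45
eef_pos: [0.5772, 0.2636, 0.2411]
tcp_rot: [0.805, 0.593, -0.001, 0.001]
contact_force: [0.5, 0.1, -2.4]
opening: 0.276
```

Run:
```python
from h import *
for i in range(3):cams.read_camera("scene")
s,B,o,hit=scan()
plan([.577,.2585,.23],73,1)
steps([.576-o[0],.2565-o[1],.2-o[2]],4)
```

```text
scanner o [0.5781 0.2616 0.2551] window [0.575  0.2613 0.1892] tilt 2.77 hit [0.5696 0.2609 0.078 ] h 0.1112
t 11.6 p [0.5766 0.262  0.2409] yaw 72.75 tilt 0.27 F [-0.4 -0.3 -2.2] op 0.277 q6 -1.0
[-0.32, 0.14, 1.09] -0.004
total tool cm [-0.53 -0.05  5.51] per row [-0.13 -0.01  1.38]
```

send_rows(motion=[-0.1,0,2.0,0,1.5,-0.1,0,2.5,0,1.5,-0.1,0,2.5,0,1.5,-0.1,-0.1,2.5,0,1.5,-0.1,-0.1,2.5,0,1.5])

```text
time: 12.1
eef_pos: [0.5758, 0.254, 0.1245]
tcp_rot: [0.806, 0.592, 0.003, 0.004]
contact_force: [0.2, -0.6, -1.1]
opening: 0.279
```

Run:
```python
from h import *
for i in range(3):cams.read_camera("side")
s,B,o,hit=scan()
plan([.577,.2585,.23],72.87,1)
w=o-np.array([o[0]-hit[0],o[1]-hit[1],0])*0
steps([.576-o[0],.2560-o[1],.105-o[2]],2)
```

```text
scanner o [0.5757 0.2534 0.1372] window [0.5729 0.2531 0.0713] tilt 2.41 hit [0.5732 0.2532 0.078 ] h -0.0067
t 12.25 p [0.5742 0.2538 0.123 ] yaw 72.55 tilt 0.34 F [-0.5 -0.5 -0.8] op 0.278 q6 -1.01
[0.24, 0.05, -4.79] -0.006
total tool cm [ 0.27 -0.07  3.22] per row [ 0.13 -0.03  1.61]
```

send_rows(motion=[0.2,0.1,1.5,0,1.5,0.2,0.05,1.5,0,1.5,0,0,1.0,0,1.5])

```text
time: 12.55
eef_pos: [0.5816, 0.2576, 0.0873]
tcp_rot: [0.806, 0.591, 0.006, 0.005]
contact_force: [0.3, 0.3, -0.8]
opening: 0.276
```

Run:
```python
from h import *
for i in range(3):p,d=cams.read_camera("scene")
s,B,o,hit=scan()
plan([.577,.2585,.23],72.87,1)
cv2.imwrite("pics/s6.png",cv2.resize(p[190:310,300:450,::-1],None,fx=5,fy=5))
```

```text
scanner o [0.5819 0.257  0.1009] window [0.5797 0.2568 0.0349] tilt 1.91 hit [0.5811 0.2569 0.078 ] h -0.0431
t 12.7 p [0.5805 0.2573 0.0866] yaw 72.5 tilt 0.74 F [-0.1 -0.1 -1.7] op 0.279 q6 -1.0
[0.0, -0.12, -4.8] -0.006
```

View pics/s6.png

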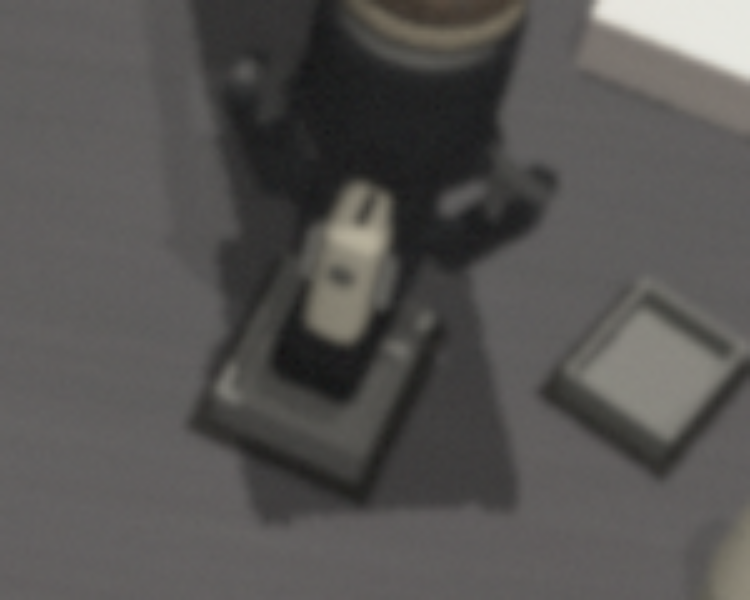

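send_rows(motion=[0,-0.5,0.3,0,1.5,0,-0.2,1.0,0,1.5])

```text
time: 12.9
eef_pos: [0.5758, 0.2602, 0.0757]
tcp_rot: [0.806, 0.591, 0.007, 0.006]
contact_force: [0.3, -0.0, -0.7]
opening: 0.281
```

Run:
```python
from h import *
for i in range(3):p,d=cams.read_camera("scene")
s,B,o,hit=scan()
plan([.577,.2585,.23],72.87,1)
```

```text
scanner o [0.5756 0.2592 0.0879] window [0.5735 0.2591 0.0219] tilt 1.86 hit [0.5753 0.2592 0.078 ] h -0.0561
t 13.05 p [0.5743 0.2596 0.0736] yaw 72.5 tilt 0.78 F [ 0.  -0.3 -1.5] op 0.279 q6 -1.0
[-0.01, 0.09, -4.8] -0.006
```

send_rows(motion=[-0.2,0,0.7,0,1.5,-0.1,0,0.5,0,1.5,0,0,0.2,0,1.5])

```text
time: 13.35
eef_pos: [0.5741, 0.2566, 0.0594]
tcp_rot: [0.806, 0.591, 0.006, 0.005]
contact_force: [0.2, 0.4, -0.5]
opening: 0.275
```

Run:
```python
from h import *
for i in range(3):p,d=cams.read_camera("scene")
s,B,o,hit=scan()
plan([.577,.2585,.23],72.87,1)
```

```text
scanner o [0.5756 0.2564 0.0741] window [0.5736 0.2563 0.0081] tilt 1.75 hit [0.5757 0.2564 0.078 ] h -0.0699
t 13.5 p [0.5743 0.2568 0.0598] yaw 72.51 tilt 0.89 F [-0.4  0.3 -0.5] op 0.276 q6 -1.0
[0.07, 0.06, -4.8] -0.006
```

send_rows(motion=[0,0,0.3,0,1.5,0,0,0.15,0,1.5])

```text
time: 13.7
eef_pos: [0.5749, 0.2569, 0.0562]
tcp_rot: [0.806, 0.591, 0.006, 0.005]
contact_force: [-3.2, 0.0, 3.6]
opening: 0.278
```

Run:
```python
from h import *
for i in range(3):p,d=cams.read_camera("side")
s,B,o,hit=scan()
plan([.577,.2585,.23],72.87,1)
cv2.imwrite("pics/d7.png",cv2.resize(p[190:320,130:290,::-1],None,fx=4.5,fy=4.5))
```

```text
scanner o [0.5764 0.2566 0.0705] window [0.5745 0.2565 0.0045] tilt 1.64 hit [0.5766 0.2566 0.078 ] h -0.0735
t 13.85 p [0.5751 0.257  0.0562] yaw 72.52 tilt 0.99 F [-0.4 -0.2  0.3] op 0.274 q6 -1.0
[0.06, 0.04, -4.8] -0.006
```

View pics/d7.png

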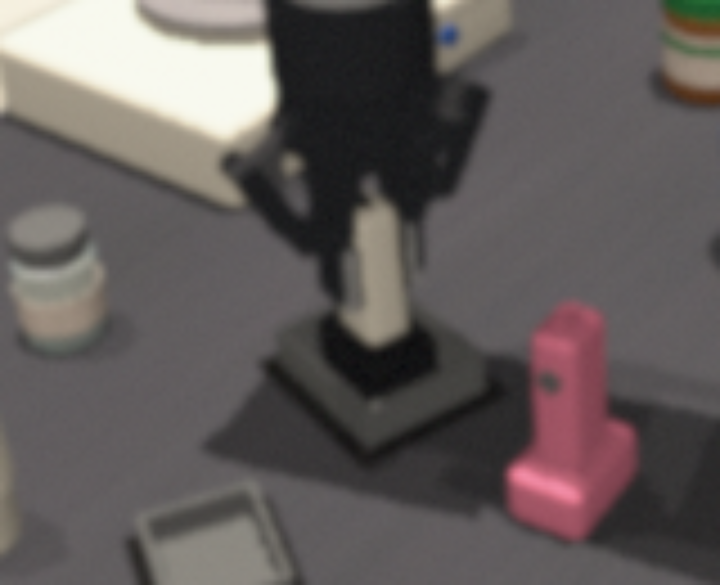

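The scanner is on the floor: it touched with about 3.6 N, and its height matches the original. Releasing it.

send_rows(motion=[0,0,0,0,2.6,0,0,0,0,3.2,0,0,0,0,5,0,0,0,0,8.5,0,0,0,0,8.5,0,0,0,0,8.5])

```text
time: 14.45
eef_pos: [0.5765, 0.2573, 0.0572]
tcp_rot: [0.806, 0.591, 0.008, 0.006]
contact_force: [-0.4, -0.5, 0.1]
opening: 0.993
```

Run:
```python
from h import *
for i in range(3):p,d=cams.read_camera("side")
plan([.577,.2585,.23],72.87,1)
cv2.imwrite("pics/d8.png",cv2.resize(p[190:320,130:290,::-1],None,fx=4.5,fy=4.5))
```

```text
t 14.6 p [0.5765 0.2573 0.0572] yaw 72.52 tilt 1.2 F [0.2 0.3 0.6] op 0.997 q6 -1.0
[0.04, 0.0, -4.8] -0.006
```

View pics/d8.png

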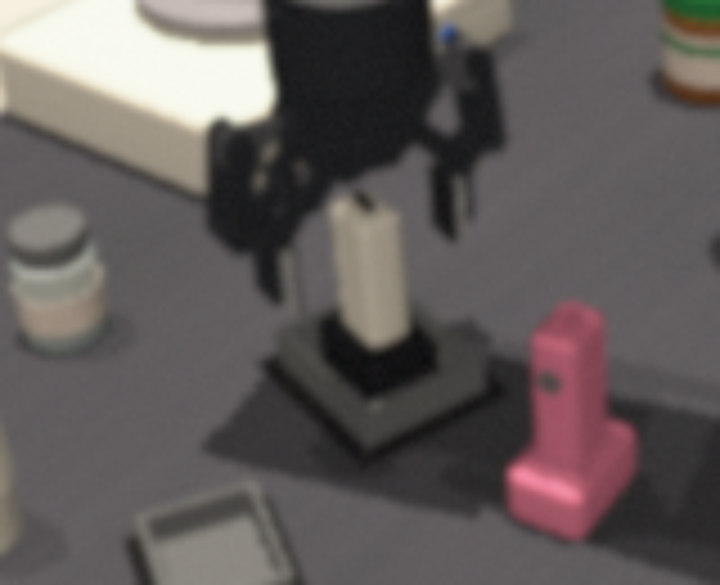

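The fingers are open and the scanner is standing free. Backing straight up.

send_rows(motion=[0,0,-1.0,0,8.5,0,0,-2.0,0,8.5,0,0,-2.5,0,8.5,0,0,-2.5,0,8.5,0,0,-2.5,0,8.5,0,0,-2.5,0,8.5,0,0,-2.0,0,8.5])

```text
time: 15.3
eef_pos: [0.571, 0.2567, 0.2121]
tcp_rot: [0.806, 0.591, 0.005, 0.005]
contact_force: [0.4, -0.3, -0.1]
opening: 0.994
```

Run:
```python
from h import *
for i in range(3):p,d=cams.read_camera("wrist")
plan([.577,.2585,.23],72.87,1)
for n in ["scene","side","wrist"]:
    s=ctrl.get_state();p,d=cams.read_camera(n);W=cloud(n,d,s)
    if n!='wrist': cv2.imwrite(f"pics/f_{n}.png",p[:,:,::-1])
    near=np.hypot(W[...,0]-.576,W[...,1]-.256)<.05
    top=near&(W[...,2]>.098)&(W[...,2]<.114)
    print(n,'top',top.sum(),W[top].mean(0).round(4),np.percentile(W[top][:,2],95).round(4),cv2.minAreaRect(W[top][:,:2].astype(np.float32)))
    for c in [(.464,.048),(.595,-.088)]:
        m=(np.hypot(W[...,0]-c[0],W[...,1]-c[1])<.05)&(W[...,2]>.072)&(W[...,2]<.09)
        if m.sum()>50: print(cv2.minEnclosingCircle(W[m][:,:2].astype(np.float32)))
```

```text
t 15.45 p [0.5717 0.2569 0.212 ] yaw 72.52 tilt 0.95 F [ 0.3 -0.5 -0.6] op 0.995 q6 -1.0
[0.31, 0.46, -1.8] -0.006
scene top 151 [0.5801 0.2556 0.1046] 0.1102 ((0.5771417021751404, 0.25592055916786194), (0.02374865487217903, 0.03319878131151199), 71.158935546875)
((0.4658893346786499, 0.04803254082798958), 0.03511020541191101)
((0.5970898866653442, -0.08703357726335526), 0.035430580377578735)
side top 121 [0.5709 0.259  0.1047] 0.1109 ((0.572681188583374, 0.2565113306045532), (0.02249908819794655, 0.031249266117811203), 68.98622131347656)
((0.46313247084617615, 0.047773245722055435), 0.03586292639374733)
((0.5940961241722107, -0.08964304625988007), 0.03742074966430664)
wrist top 916 [0.574  0.2576 0.1052] 0.1111 ((0.5751957297325134, 0.2570200562477112), (0.02342468872666359, 0.030637256801128387), 73.90713500976562)
((0.4647751450538635, 0.050272632390260696), 0.034050352871418)
((0.6064350605010986, -0.06494178622961044), 0.02349698357284069)
```

View pics/f_side.png

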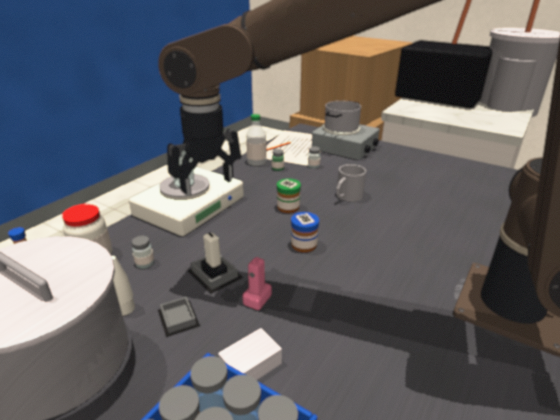

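View pics/f_scene.png

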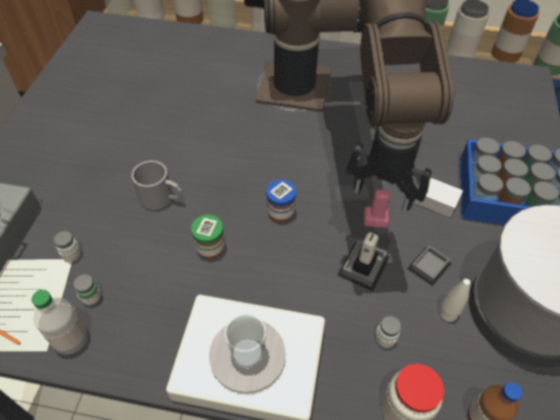

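The scanner stands upright in the larger cradle, at (370,250) in the scene view and (213,255) in the side view. Its top is at the same height as before, both jars are unmoved, and the gripper is clear.

```bash
python3 -c "
from plant import workorder
print(workorder.sign_off())"
```

```text
the job is handed in; nothing more can be done
None
```

The scan is done, the scanner is back in its larger grey cradle, and the job was handed in at about 15.6 s; `sign_off` gives no verdict.

- **Scan:** I gripped the white handle across its 24 mm side and held it still over the blue-lidded jar for about 2.8 s. The window was about 99 mm above the label and the beam landed about 3 mm from its centre.
- **Return:** I lowered the scanner until it touched the cradle floor (about 3.6 N), let go and backed straight up.
- **Last checks:** All three cameras show the scanner's top at about 0.105 m, the same as before the job. Its position is within about 3 mm of where it started. The scene and side cameras put both jars within about 2 mm of their starting places, which is measurement error. The wrist camera agreed on the blue jar but caught only part of the green one, so I did not count that reading.
- **What was off:** The arm's pose drifted a little in moving rows, so the scanner was tilted about 2.9° from vertical during the hold. It was also tilted about 1.6° when I released it, and then settled upright.

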